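# Tip the bearing ball out of the covered scoop

## Task

Pinch the two fins of the covered parts scoop together so that its loose sliding cover is shut, and carry the scoop over to the big rectangular grey tray, keeping the cover shut all the way. Over the tray, ease the fingers apart so that the cover slides aside while you still hold the scoop, and tip the steel ball out of the mouth into the tray. Then stand the empty scoop upright on the table, clear of the tray, and let go.

Things in the scene. Friction and masses are not known exactly. Their poses are not given: they have to be found in the camera images.
- scoop: Covered metal parts scoop, loose, 0.33 kg: box 130 mm long (x), 60 wide (y), 48 high; origin centre of underside, z up, open mouth at its -x end. Inner floor (front edge x -63, 15 mm up) falls 6 deg to the rear: tip nose-down 30 to 45 deg to empty it. Two upright fins on top, each 4 mm thick, 34 wide in y, reaching from 48 to 90 mm up: the rear one fixed at x +4 to +8, the front one on the sliding cover.
- cover (a joint): Slide of the loose L-shaped cover (top and mouth flap), m: 0 shut, 0.032 open stop; opens to scoop -x. Over both fins: 14 mm shut, 46 open (its fin at x -6 to -2, flap face -70, shut). A spring (9 to 11 N) holds it open; pinching the fins with 15 N+ shuts it. Fingers eased to W mm let it open W-14 while the spring keeps the fins gripped; over 46 the scoop drops. 22 to 28 open frees the ball, past the flap.
- ball_center (a point): Centre of the bright steel bearing ball, 18 mm in diameter, 24 g, lying inside the scoop at its rear end, under a clear plastic deck.
- tray: Rectangular grey parts tray, fixed, 160 mm (its x) by 200 mm (y), 50 mm high, walls 4 mm, open on top. Origin at the centre of its underside. Scoop and tray may stand on either side of the table.
Things that resemble listed ones, but are neither listed nor needed, are in the scene too. Several things have the shape of the scoop; the one meant has the colours described above.

How it is judged:
On the way, in this order (a step that is already met when the one before it is completed fails the run):
1. the scoop is lifted 40 mm or more with its cover shut and the ball inside (height (world z) of scoop above 0.04 m and value of joint cover below 0.008 m and distance between ball_center and scoop below 0.09 m and horizontal distance between scoop and tray above 0.19 m), for 0.2 s.
2. it is brought to the tray with the cover still shut and the ball inside (its middle within 180 mm of the tray's middle, measured horizontally) (height (world z) of scoop above 0.03 m and value of joint cover below 0.008 m and distance between ball_center and scoop below 0.09 m and horizontal distance between scoop and tray below 0.18 m), for 0.1 s.
3. the ball is in the tray (x of ball_center in the frame of tray between -0.08 and 0.08 m and y of ball_center in the frame of tray between -0.1 and 0.1 m and z of ball_center in the frame of tray below 0.04 m), for 0.2 s.
At the end, for the whole second after the job is handed in: The ball lies inside the tray; the scoop stands upright (within 10 degrees) on the table itself (underside within 12 mm of the table top), at rest, outside the tray (middles at least 110 mm apart) (all of step 3 and angle between scoop's own z axis and vertical below 0.17 rad and height (world z) of scoop between -0.012 and 0.012 m and horizontal distance between scoop and tray above 0.11 m and linear speed of scoop below 0.03 m/s); the robot touches nothing.
It fails at once if the cover opens more than 12 mm while the lifted scoop (30 mm or more) is still farther than 190 mm from the tray's middle with the ball not yet in the tray (height (world z) of scoop above 0.03 m and value of joint cover above 0.012 m and horizontal distance between scoop and tray above 0.19 m and not (x of ball_center in the frame of tray between -0.08 and 0.08 m and y of ball_center in the frame of tray between -0.1 and 0.1 m and z of ball_center in the frame of tray below 0.04 m)).
It also fails if it takes over 54 s, if anything falls off the work surface, if the arm or the gripper's body presses on something with over 40 N, if the wrist force passes 120 N, or if a joint passes its speed limit or range.

## Robot

A 7-joint arm with a two-finger parallel gripper is mounted at the origin on the work surface. World frame = base frame: x ahead of the robot, y to its left, z up, the work surface at z = 0. Lengths are in m, angles in rad, forces in N, time in s.
With the tool pointing down it reaches from about 0.425 to 0.875 m from the base axis. Payload 4.7 kg.
Tool frame: the origin (TCP) lies between the finger pads; the fingertips stand 14 mm ahead of it and the grasp point (between the pads) lies 5 mm behind it; z points along the fingers, y is the line along which they close (so a half turn about z gives the same grasp; the last joint's range is limited). The gripper opens to 87 mm and grips with 3 to 60 N. Pads are 19 mm wide; open, the fingers measure 117 mm over their backs; the gripper's body (75 mm by 190 mm) begins 51 mm behind the grasp point.
Start: joints at [1.213, 0.321, -0.07, 1.45, 0.023, 1.371, -0.057], TCP at [0.236, -0.606, 0.237] pointing down, gripper open.
Joint ranges: [-2.86, 2.86], [-0.3, 2.09], [-1.38, 1.24], [0.06, 2.45], [-1.56, 4.7], [0.09, 2.05], [-2.69, 2.69]. Speed limits (rad/s): [2.57, 2.57, 3.14, 3.14, 3.14, 3.14, 3.14].

## Interface

Orientations are given as a 3x3 rotation matrix whose columns are the frame's x, y, z axes.
In Python, from rig import ctrl, snapshot gives the robot as it stands. The module is installed in compiled form; this text tells all that it offers.
- The arm moves only by the tool servo_tool, never from a script. Its argument "rows" is a list of rows, each a list of 5 numbers: the shift along the tool's x, y, z in cm, then the turn about the tool's z in degrees, then the finger opening in cm, from 0 to 8.7. A call has exactly 5 rows; each row shifts and turns the commanded pose from where the row before left it, along the tool's axes as they then stand; what a row does not reach is not made up. A row lasts 1/8 s, in which the tool goes at most 62.5 mm and 10.7 degrees, less where a joint would pass 70% of its speed; a pose out of reach is approached as far as the arm can. A call is refused whole if a number of a shift passes 6.25 or a number of a turn 10.7, either way. A call with a gripper value outside its range is refused whole. The fingers move at their own pace and stop on an object; the grip force is fixed at half the most. Time passes only in rows, so rows that do not move let the fingers close, or fill a call up. It gives the time, the measured TCP pose, the force, the opening and the grip force at its end, in the units of the state.
- ctrl.state(): the state, without advancing time (a new reading comes with each control period).
- snapshot(name): name is "side" or "top" or "wrist"; returns a dict with "image" (480x640x3 uint8, red, green, blue), "K" (3x3 intrinsics, pixels), "rvec" (rotation vector, rad) and "tvec" (3), from world to camera coordinates, as OpenCV has them. Camera axes: x right, y down, z forward; pixel columns grow to the right and rows downward; lengths in m; the calibration is good to about 2 mm. A picture is of the moment at which its call begins. There is no depth.
- ctrl.close_job(): hands the job in; it is judged then, once.
The state is a dict: "time_s": time; "joint_positions": joint angles; "joint_velocities": joint speeds; "effort": joint torques, N m; "ee_pos": TCP position; "ee_rot": TCP orientation; "contact_force": force on the tool from outside, world axes, zero at the start; "wrist_torque": the same for the moment, N m; "opening": opening from 0.0 (shut) to 1.0 (fully open); "grasp_force": force on a finger pad.
Only numpy, scipy, OpenCV 4.12 (cv2) and the standard library are available. Lean on these libraries where they do the work, as an engineer would, in place of code of your own. Each camera call takes 0.05 s, during which the arm holds its last target. There are 200 camera calls.

## Working session

There is one attempt and no reset: what is moved stays moved. The work goes in short steps, Python scripts to look and compute and a tool call to move; the robot and the scene stay as the last step left them, time stands still between calls to the robot, and variables do not carry over. Pictures are saved under pics/ and viewed, at most 10 in all, crops included, and the job is handed in when it is done.

Besides the shell and the picture viewer there is one more tool, called after "Request:" in YAML: its name, and indented under it one key for each argument. servo_tool: Moves the arm, as the interface text tells. Its arguments: {"type":"object","properties":{"rows":{"type":"array","items":{"type":"array","items":{"type":"number"}}}},"required":["rows"]}

```bash
mkdir -p pics
cat > h.py <<'E'
import numpy as np, cv2
from rig import ctrl, snapshot
def snap(n,f=None):
    s=snapshot(n)
    if f: cv2.imwrite('pics/'+f,s['image'][:,:,::-1])
    return s
def ray(s,px):
    R=cv2.Rodrigues(np.array(s['rvec'],float))[0];t=np.array(s['tvec'],float).ravel()
    c=-R.T@t;d=R.T@np.linalg.inv(s['K'])@np.array([px[0],px[1],1.])
    return c,d
def onz(s,px,z):
    c,d=ray(s,px);return c+d*(z-c[2])/d[2]
E
python3 - <<'E'
from h import *
import pickle
S={n:snap(n,n+'1.png') for n in('top','side')}
pickle.dump(S,open('s.pkl','wb'))
for n in S:print(n,ray(S[n],(320,240)))
st=ctrl.state();print(st['time_s'],np.round(st['ee_rot'],3),st['ee_pos'],st['opening'])
E
```

```text
top (array([0.39726197, 0.04751757, 1.21748379]), array([ 0.05015669, -0.00277373, -0.99873773]))
side (array([-0.0554801 ,  0.56503   ,  0.47783356]), array([ 0.61211705, -0.59229776, -0.52399653]))
0.1 [[ 0.932  0.363 -0.001]
 [ 0.363 -0.932  0.002]
 [-0.    -0.002 -1.   ]] [ 0.23591621 -0.60516775  0.23558527] 1.0011848721713552
```

View pics/top1.png

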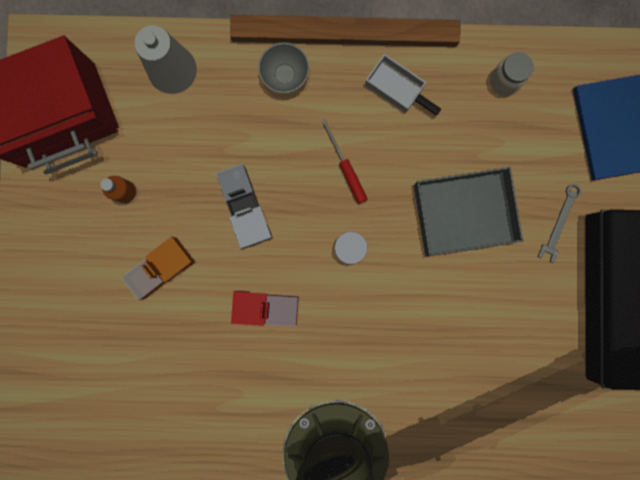

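View pics/side1.png

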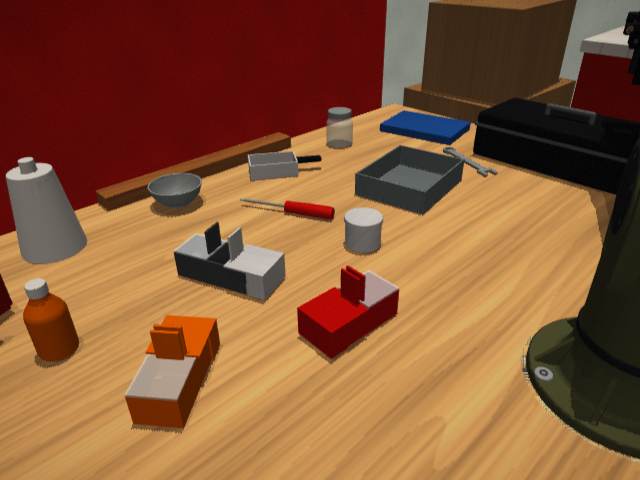

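The top view shows the grey/black scoop from about (220,170) to (270,240) with its cover open. The tray spans (415,170)–(522,255). In the side view, the black rear fin is at (212,237), the grey cover fin at (236,243), and the flap faces the robot.

Run:
```python
from h import *
import pickle
S=pickle.load(open('s.pkl','rb'))
a=cv2.resize(S['top']['image'][155:260,205:285],None,fx=5,fy=5,interpolation=2)
b=cv2.resize(S['side']['image'][215:303,165:295],None,fx=3,fy=3,interpolation=2)
o=np.zeros((530,800,3),np.uint8);o[:525,:400]=a;o[:264,405:405+390]=b
cv2.imwrite('pics/c.png',o[:,:,::-1])
for p in((414,183),(510,169),(522,240),(427,255)):print(onz(S['top'],p,.05).round(3))
```

```text
[ 0.58  -0.151  0.05 ]
[ 0.615 -0.353  0.05 ]
[ 0.466 -0.379  0.05 ]
[ 0.43 -0.18  0.05]
```

View pics/c.png

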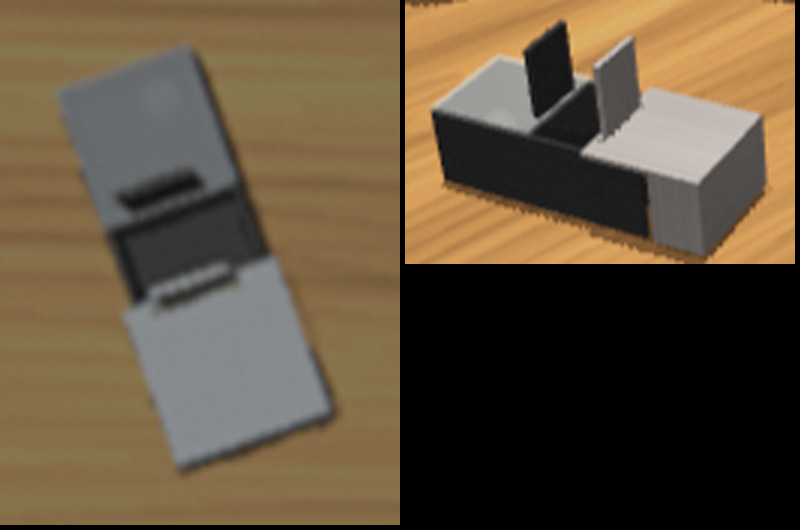

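Run:
```python
from h import *
import pickle
S=pickle.load(open('s.pkl','rb'))
T=S['top'];P=lambda x,y,z:onz(T,(205+x/5,155+y/5),z)[:2]
a,b,c,d=[P(*p,.048) for p in((60,92),(190,45),(180,468),(333,412))]
r=(a+b)/2;n=(c+d)/2;ax=(r-n)/np.linalg.norm(r-n)
print('len',np.linalg.norm(r-n),'w',np.linalg.norm(a-b),np.linalg.norm(c-d),'yaw',np.degrees(np.arctan2(ax[1],ax[0])))
o1=r-ax*.065;o2=n+ax*.102
print(o1,o2)
# fins mids (top z .09)
f1=P(160,185,.09);f2=P(195,283,.09);print('fins',f1,f2,np.linalg.norm(f1-f2))
print('screwdriver',onz(T,(363,202),.01),'cyl',onz(T,(351,248),.05),'trowel',onz(T,(405,108),.03),onz(T,(438,113),.03))
st=ctrl.state();p=np.array(st['ee_pos']);R=np.array(st['ee_rot'])
o=(o1+o2)/2
g=np.r_[o-ax*.015,.2]
print('target',g,'tool delta cm',R.T@(g-p)*100)
```

```text
len 0.16650289262664322 w 0.05813267113443896 0.0680719575264963 yaw 21.0592608762352
[0.54138587 0.21390187] [0.54184978 0.2140805 ]
fins [0.54743919 0.21481754] [0.5078975  0.19946237] 0.04241846430501292
screwdriver [ 0.54263462 -0.04730778  0.01      ] cyl [ 0.44063496 -0.02089666  0.05      ] trowel [ 0.74575947 -0.13240033  0.03      ] [ 0.73655304 -0.20367872  0.03      ]
target [0.52761968 0.20860119 0.2       ] tool delta cm [ 56.74031318 -65.21404182   3.66561054]
```

Request:
servo_tool:
  rows:
    - [3,-0.5,0,-3,8.7]
    - [6,-0.8,0,-6,8.7]
    - [6,-0.8,0,-6,8.7]
    - [6,-0.8,0,-6,8.7]
    - [6,-0.8,0,-6,8.7]

```text
time_s: 0.72
ee_pos: [0.4466, -0.4295, 0.2363]
ee_rot: [[0.66, 0.751, 0.001], [0.751, -0.66, 0.001], [0.001, -0.0, -1.0]]
contact_force: [0.2, 0.5, 0.2]
opening: 0.999
grasp_force: 0.0
```

Request:
servo_tool:
  rows:
    - [6,-0.8,0,-6,8.7]
    - [6,-0.8,0,-6,8.7]
    - [6,-0.8,0,-6,8.7]
    - [6,-0.8,0,-6,8.7]
    - [6,-0.8,0,-6,8.7]

```text
time_s: 1.35
ee_pos: [0.5573, -0.1514, 0.2364]
ee_rot: [[0.196, 0.981, 0.0], [0.981, -0.196, 0.001], [0.001, 0.0, -1.0]]
contact_force: [0.3, -0.7, 0.7]
opening: 0.999
grasp_force: 0.0
```

Request:
servo_tool:
  rows:
    - [6,-0.8,0,-6,8.7]
    - [6,-0.8,0,-6,8.7]
    - [6,-0.8,0,-6,8.7]
    - [6,-0.8,0,-6,8.7]
    - [3,-0.5,0,-3,8.7]

```text
time_s: 1.98
ee_pos: [0.5229, 0.1181, 0.2367]
ee_rot: [[-0.273, 0.962, -0.0], [0.962, 0.273, 0.001], [0.001, 0.0, -1.0]]
contact_force: [0.4, 0.5, -0.2]
opening: 0.999
grasp_force: 0.0
```

```bash
cat >> h.py <<'E'
def go(x,y,z,az):
    "tool-frame cm to target and tool-z turn (deg) so tool y has azimuth az"
    st=ctrl.state();p=np.array(st['ee_pos']);R=np.array(st['ee_rot'])
    a=np.degrees(np.arctan2(R[1,1],R[0,1]))
    print('t',round(st['time_s'],2),'p',p.round(4),'az',a.round(1),'j',np.round(st['joint_positions'],2),'open',round(st['opening']*87,1),'F',np.round(st['contact_force'],1),'g',round(st['grasp_force'],1))
    print('delta',(R.T@(np.array([x,y,z])-p)*100).round(2),'turn',-(((az-a)+180)%360-180),'tilt',R[:,2].round(3))
E
python3 - <<'E'
from h import *
go(.528,.208,.2,21)
snap('wrist','w1.png')
E
```

```text
t 1.98 p [0.5229 0.1181 0.2367] az 15.9 j [ 0.42  0.13 -0.74  1.71  0.09  1.33 -0.06] open 86.9 F [ 0.4  0.5 -0.2] g 0.0
delta [8.51 2.94 3.67] turn -5.14204975624466 tilt [-0.     0.001 -1.   ]
```

Request:
servo_tool:
  rows:
    - [3,1,1,-2,8.7]
    - [3,1,2,-2,8.7]
    - [2.1,0.6,2,-1.2,8.7]
    - [0.4,0.3,1,0,8.7]
    - [0,0,0,0,8.7]

```text
time_s: 2.65
ee_pos: [0.5273, 0.2011, 0.1758]
ee_rot: [[-0.349, 0.937, -0.001], [0.937, 0.349, -0.001], [-0.001, -0.002, -1.0]]
contact_force: [-0.7, -1.2, 0.6]
opening: 0.998
grasp_force: 0.0
```

Run:
```python
from h import *
go(.528,.208,.07,21)
snap('wrist','w2.png')
```

```text
t 2.65 p [0.5273 0.2011 0.1758] az 20.4 j [ 0.27  0.26 -0.79  1.72  0.2   1.24 -0.21] open 86.8 F [-0.7 -1.2  0.6] g 0.0
delta [ 0.63  0.32 10.58] turn -0.5598728234103589 tilt [-0.001 -0.001 -1.   ]
```

View pics/w2.png

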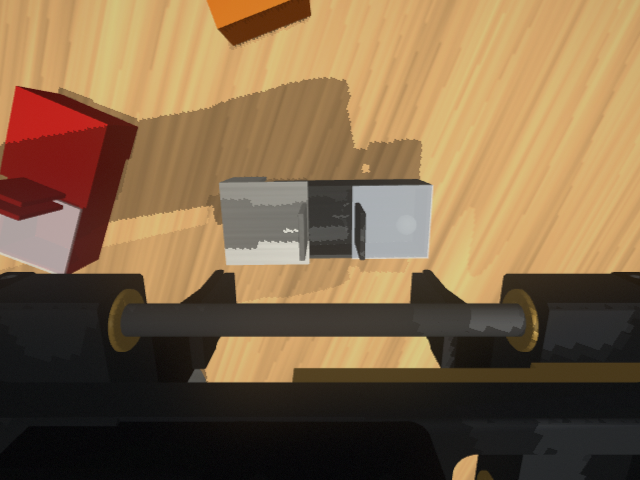

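The wrist view shows the scoop axis aligned with the closing line. The fins are at about (303,230) and (360,230), between the fingers at x=225 and 425.

Run:
```python
from h import *
T=snap('wrist');st=ctrl.state();R=np.array(st['ee_rot']);p=np.array(st['ee_pos'])
for q in((303,204),(301,262),(358,203),(362,260)):print((R.T@(onz(T,q,.09)-p)*100).round(2))
for q in((220,182),(432,184),(428,259),(226,265)):print((R.T@(onz(T,q,.048)-p)*100).round(2))
```

```text
[ 3.23 -1.4   8.69]
[-0.86 -1.6   8.7 ]
[3.3  2.27 8.7 ]
[-0.71  2.65  8.7 ]
[ 4.23 -8.06 12.89]
[ 4.09  8.39 12.9 ]
[-2.04  8.56 12.9 ]
[-2.58 -8.08 12.9 ]
```

Request:
servo_tool:
  rows:
    - [0.6,0.3,0,0,8.7]
    - [0.4,0.2,2,0,8.7]
    - [0,0,4,0,8.7]
    - [0,0,3.5,0,8.7]
    - [0,0,1,0,8.7]

```text
time_s: 3.38
ee_pos: [0.5264, 0.2127, 0.0684]
ee_rot: [[-0.351, 0.936, -0.005], [0.936, 0.351, -0.001], [0.0, -0.005, -1.0]]
contact_force: [-0.7, -0.4, -0.2]
opening: 0.998
grasp_force: 0.0
```

Request:
servo_tool:
  rows:
    - [0,0,0,0,4.8]
    - [0,0,0,0,3.5]
    - [0,0,0,0,2.4]
    - [0,0,0,0,1]
    - [0,0,0,0,0]

```text
time_s: 4.0
ee_pos: [0.529, 0.2135, 0.072]
ee_rot: [[-0.35, 0.937, 0.001], [0.937, 0.35, 0.0], [-0.0, 0.001, -1.0]]
contact_force: [1.0, 0.3, -1.0]
opening: 0.514
grasp_force: 10.0
```

Request:
servo_tool:
  rows:
    - [0,0,0,0,0]
    - [0,0,0,0,0]
    - [0,0,0,0,0]
    - [0,0,0,0,0]
    - [0,0,0,0,0]

```text
time_s: 4.62
ee_pos: [0.5292, 0.2137, 0.072]
ee_rot: [[-0.35, 0.937, 0.001], [0.937, 0.35, 0.0], [-0.0, 0.001, -1.0]]
contact_force: [3.7, 1.4, 1.8]
opening: 0.155
grasp_force: 30.0
```

Run:
```python
from h import *
go(.528,.208,.07,21)
snap('side','s2.png')
```

```text
t 4.62 p [0.5292 0.2137 0.072 ] az 20.5 j [ 0.2   0.39 -0.75  1.81  0.3   1.05 -0.3 ] open 13.5 F [3.7 1.4 1.8] g 30.0
delta [-0.49 -0.31  0.2 ] turn -0.4972140822879112 tilt [ 0.001  0.    -1.   ]
```

Request:
servo_tool:
  rows:
    - [0,0,-1,0,0]
    - [0,0,-2.5,0,0]
    - [0,0,-3,0,0]
    - [0,0,-2.5,0,0]
    - [0,0,-1,0,0]

```text
time_s: 5.3
ee_pos: [0.5275, 0.2133, 0.172]
ee_rot: [[-0.35, 0.937, -0.001], [0.937, 0.35, -0.001], [-0.0, -0.002, -1.0]]
contact_force: [-0.1, 0.4, -4.6]
opening: 0.156
grasp_force: 30.0
```

Request:
servo_tool:
  rows:
    - [-1,0,0,0,0]
    - [-2.5,-0.2,0,0,0]
    - [-4,-0.2,0,0,0]
    - [-4,-0.2,0,0,0]
    - [-4,-0.2,0,0,0]

```text
time_s: 5.92
ee_pos: [0.5743, 0.063, 0.1695]
ee_rot: [[-0.35, 0.937, -0.004], [0.937, 0.35, -0.001], [0.001, -0.004, -1.0]]
contact_force: [1.0, 0.1, -3.4]
opening: 0.15
grasp_force: 30.0
```

Request:
servo_tool:
  rows:
    - [-4,-0.2,0,0,0]
    - [-4,-0.2,0,0,0]
    - [-4,-0.2,0,0,0]
    - [-4,-0.2,0,0,0]
    - [-4,-0.2,0,0,0]

```text
time_s: 6.55
ee_pos: [0.6346, -0.1276, 0.1691]
ee_rot: [[-0.35, 0.937, -0.004], [0.937, 0.35, 0.0], [0.002, -0.004, -1.0]]
contact_force: [1.5, 1.2, -3.5]
opening: 0.158
grasp_force: 30.0
```

Request:
servo_tool:
  rows:
    - [-4,-0.2,0,0,0]
    - [-4,-0.2,0,0,0]
    - [-3,-0.2,0,0,0]
    - [-1,-0.2,0,0,0]
    - [0,0,0,3,0]

```text
time_s: 7.18
ee_pos: [0.6692, -0.2413, 0.1695]
ee_rot: [[-0.298, 0.955, -0.003], [0.955, 0.298, 0.001], [0.002, -0.003, -1.0]]
contact_force: [-0.3, 0.2, -3.5]
opening: 0.157
grasp_force: 30.0
```

Request:
servo_tool:
  rows:
    - [0,0,0,7,0]
    - [0,0,0,10,0]
    - [0,0,0,10,0]
    - [0,0,0,10,0]
    - [0,0,0,10,0]

```text
time_s: 7.8
ee_pos: [0.6695, -0.2388, 0.1701]
ee_rot: [[0.496, 0.868, -0.003], [0.868, -0.496, 0.002], [0.0, -0.003, -1.0]]
contact_force: [-1.2, -0.4, -3.5]
opening: 0.157
grasp_force: 30.0
```

Request:
servo_tool:
  rows:
    - [0,0,0,10,0]
    - [0,0,0,10,0]
    - [0,0,0,10,0]
    - [0,0,0,10,0]
    - [0,0,0,5,0]

```text
time_s: 8.43
ee_pos: [0.6696, -0.2387, 0.1701]
ee_rot: [[0.964, 0.265, -0.003], [0.265, -0.964, 0.002], [-0.002, -0.002, -1.0]]
contact_force: [-1.1, -0.5, -2.9]
opening: 0.156
grasp_force: 30.0
```

Run:
```python
from h import *
go(.671,-.24,.074,-80)
snap('top','t3.png')
```

```text
t 8.43 p [ 0.6696 -0.2387  0.1701] az -74.6 j [ 0.49  0.5  -0.26  1.35  0.13  1.31 -1.08] open 13.5 F [-1.1 -0.5 -2.9] g 30.0
delta [0.13 0.18 9.61] turn 5.392614261539336 tilt [-0.003  0.002 -1.   ]
```

View pics/t3.png

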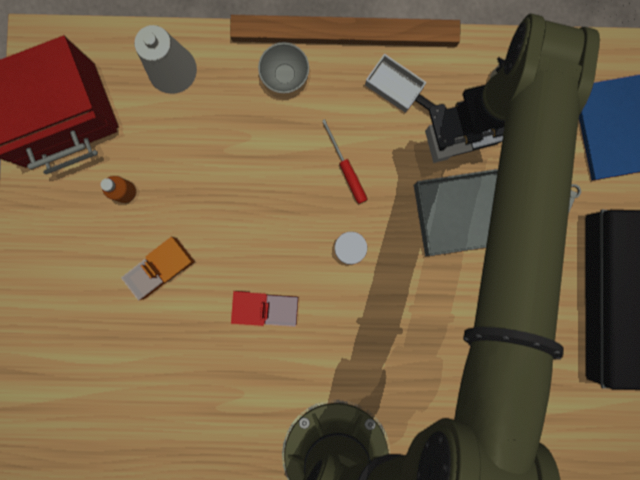

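Request:
servo_tool:
  rows:
    - [0.1,0.1,1,2.5,0]
    - [0,0,3,2.5,0]
    - [0,0,3.5,0,0]
    - [0,0,1.8,0,0]
    - [0,0,0.4,0,0]

```text
time_s: 9.1
ee_pos: [0.6706, -0.2403, 0.0727]
ee_rot: [[0.983, 0.183, -0.003], [0.183, -0.983, 0.001], [-0.003, -0.002, -1.0]]
contact_force: [0.4, -0.4, -3.5]
opening: 0.152
grasp_force: 30.0
```

Request:
servo_tool:
  rows:
    - [0,0,0,0,0]
    - [0,0,0,0,1.8]
    - [0,0,0,0,2.4]
    - [0,0,0,0,3]
    - [0,0,0,0,3.6]

```text
time_s: 9.72
ee_pos: [0.6718, -0.2413, 0.0748]
ee_rot: [[0.983, 0.182, 0.0], [0.182, -0.983, -0.0], [0.0, 0.0, -1.0]]
contact_force: [-0.1, -1.1, -3.7]
opening: 0.374
grasp_force: 9.5
```

Request:
servo_tool:
  rows:
    - [0,0,0,0,4.2]
    - [0,0,0,0,4.8]
    - [0,0,0,0,6]
    - [0,0,0,0,7.4]
    - [0,0,0,0,8.7]

```text
time_s: 10.35
ee_pos: [0.6722, -0.2414, 0.0753]
ee_rot: [[0.983, 0.182, 0.001], [0.182, -0.983, -0.001], [0.001, 0.001, -1.0]]
contact_force: [0.3, -0.2, 0.2]
opening: 0.807
grasp_force: 0.0
```

Request:
servo_tool:
  rows:
    - [0,0,0,0,8.7]
    - [0,0,-2,0,8.7]
    - [0,0,-4,0,8.7]
    - [0,0,-4,0,8.7]
    - [0,0,-1,0,8.7]

```text
time_s: 10.98
ee_pos: [0.6739, -0.2417, 0.1902]
ee_rot: [[0.983, 0.182, 0.007], [0.182, -0.983, -0.003], [0.007, 0.004, -1.0]]
contact_force: [-0.7, -0.1, 0.1]
opening: 1.0
grasp_force: 0.0
```

Run:
```python
from h import *
go(.671,-.24,.074,-80)
snap('wrist','w4.png')
```

```text
t 10.97 p [ 0.6739 -0.2417  0.1902] az -79.5 j [ 0.48  0.49 -0.25  1.32  0.12  1.33 -1.16] open 87.0 F [-0.7 -0.1  0.1] g 0.0
delta [-0.33 -0.26 11.62] turn 0.5048763648023851 tilt [ 0.007 -0.003 -1.   ]
```

View pics/w4.png

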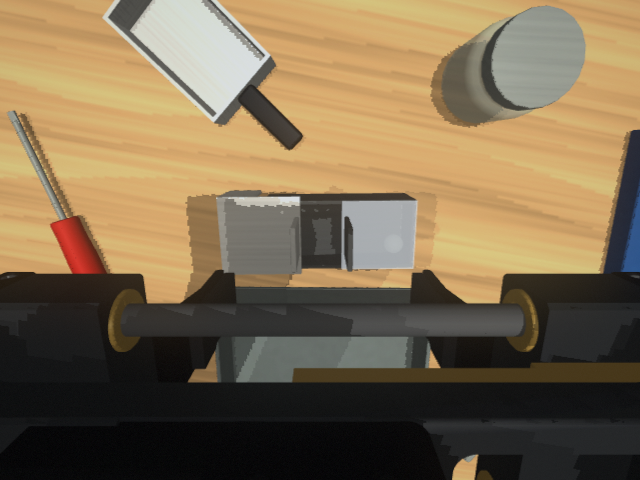

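The scoop stands upright beyond the tray: box from (218,195) to (415,270), ball at (393,242), and the near tray rim at row 288. Next I regrip it across its sides near the rear.

Run:
```python
from h import *
T=snap('wrist');st=ctrl.state();R=np.array(st['ee_rot']);p=np.array(st['ee_pos'])
Q=[onz(T,q,.048) for q in((218,197),(415,200),(414,268),(220,273))]
for q in Q: print(q.round(3),(R.T@(q-p)*100).round(2))
r=(Q[1]+Q[2])[:2]/2;n=(Q[0]+Q[3])[:2]/2;ax=(r-n)/np.linalg.norm(r-n)
o=(r-ax*.065+n+ax*.102)/2
az=np.degrees(np.arctan2(ax[1],ax[0]));print('o',o,'az',az,np.linalg.norm(r-n),'dist tray',np.linalg.norm(o-[.523,-.266]))
for q in((215,290),(432,288)):print('rim',onz(T,q,.05).round(3))
g=o+ax*.045;print(g);go(*g,.04,az+90)
```

```text
[ 0.685 -0.152  0.048] [ 2.82 -8.63 13.91]
[ 0.712 -0.311  0.048] [ 2.57  7.57 13.94]
[ 0.655 -0.325  0.048] [-3.36  7.88 13.92]
[ 0.619 -0.161  0.048] [-3.81 -8.96 13.88]
o [ 0.67134655 -0.25541857] az -79.17038467935264 0.16520387971385234 dist tray 0.14872345245302354
rim [ 0.604 -0.158  0.05 ]
rim [ 0.64  -0.345  0.05 ]
[ 0.67980156 -0.29961713]
t 11.07 p [ 0.6727 -0.2415  0.1871] az -79.5 j [ 0.48  0.49 -0.25  1.33  0.12  1.33 -1.16] open 87.0 F [ 0.4  0.6 -0. ] g 0.0
delta [-0.41  5.82 14.72] turn -90.32710770606076 tilt [ 0.004 -0.001 -1.   ]
```

Run:
```python
import cv2
i=cv2.imread('pics/w4.png')[180:380,190:450]
cv2.imwrite('pics/c5.png',cv2.resize(cv2.convertScaleAbs(i,alpha=1.5),None,fx=3,fy=3,interpolation=2))
```

```text
(no output)
```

View pics/c5.png

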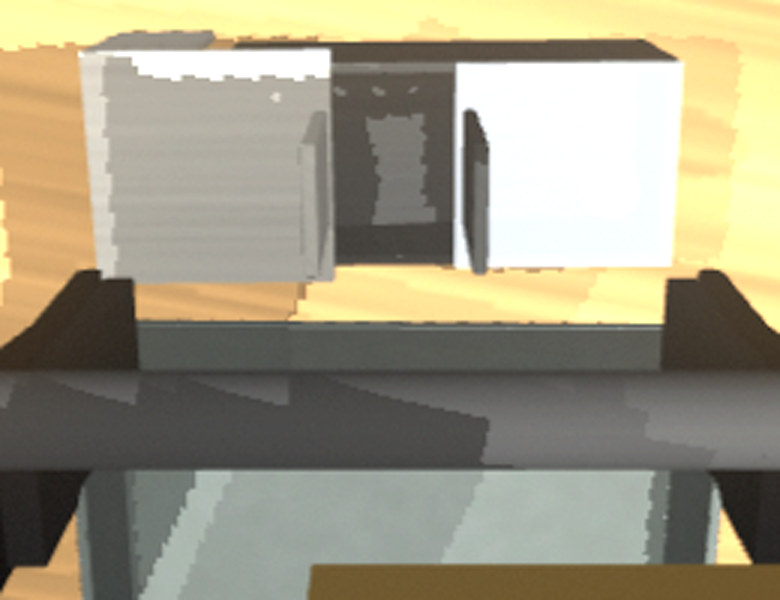

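The dark strip below row 288 is the tray's outer wall with its base edge at z=0, so the finger clearance is fine.

Request:
servo_tool:
  rows:
    - [-0.2,3,0,0,8]
    - [-0.2,2.8,0,-10,8]
    - [0,0,0,-10,8]
    - [0,0,0,-10,8]
    - [0,0,0,-10,8]

```text
time_s: 11.7
ee_pos: [0.6774, -0.2987, 0.1822]
ee_rot: [[0.632, 0.775, -0.003], [0.775, -0.632, 0.001], [-0.001, -0.003, -1.0]]
contact_force: [-0.3, 1.2, -0.0]
opening: 0.921
grasp_force: 0.0
```

Request:
servo_tool:
  rows:
    - [0,0,0,-10,8]
    - [0,0,0,-10,8]
    - [0,0,0,-10,8]
    - [0,0,0,-10,8]
    - [0,0,0,-10.3,8]

```text
time_s: 12.32
ee_pos: [0.6775, -0.2986, 0.1823]
ee_rot: [[-0.194, 0.981, -0.003], [0.981, 0.194, 0.001], [0.002, -0.003, -1.0]]
contact_force: [0.1, -0.2, -0.3]
opening: 0.92
grasp_force: 0.0
```

Run:
```python
from h import *
T=snap('wrist','w6.png');go(.6798,-.2996,.041,10.8)
```

```text
t 12.38 p [ 0.6774 -0.2987  0.1823] az 11.5 j [ 0.7   0.59 -0.51  1.24  0.28  1.38  0.42] open 80.0 F [ 1.4  0.6 -0.4] g 0.0
delta [-0.16  0.26 14.13] turn 0.6518585846415874 tilt [-0.003  0.001 -1.   ]
```

View pics/w6.png

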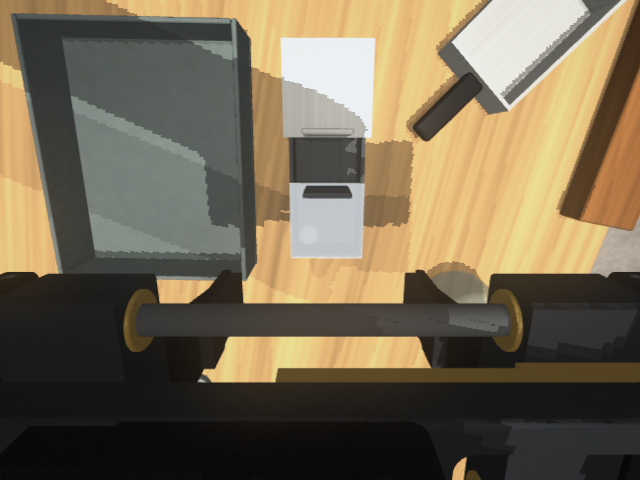

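Run:
```python
from h import *
T=snap('wrist');st=ctrl.state();R=np.array(st['ee_rot']);p=np.array(st['ee_pos'])
for q,z in(((291,258),.048),((363,258),.048),((281,39),.048),((376,39),.048),((236,19),.05),((245,278),.05)): print((R.T@(onz(T,q,z)-p)*100).round(2))
```

```text
[-2.21 -2.72 13.45]
[-2.14  3.32 13.43]
[14.3  -3.23 13.48]
[14.37  3.58 13.46]
[15.49 -6.35 13.29]
[-3.97 -6.61 13.25]
```

Request:
servo_tool:
  rows:
    - [0,0.3,2,0.5,8]
    - [0,0,4,0,8]
    - [0,0,4,0,8]
    - [0,0,3,0,8]
    - [0,0,1.4,0,8]

```text
time_s: 13.05
ee_pos: [0.6793, -0.2976, 0.0363]
ee_rot: [[-0.177, 0.984, -0.005], [0.984, 0.177, 0.002], [0.003, -0.005, -1.0]]
contact_force: [0.0, 0.4, -0.1]
opening: 0.916
grasp_force: 0.0
```

Request:
servo_tool:
  rows:
    - [0,0,0,0,7.2]
    - [0,0,0,0,6.4]
    - [0,0,0,0,5]
    - [0,0,0,0,4]
    - [0,0,0,0,4]

```text
time_s: 13.68
ee_pos: [0.6815, -0.2992, 0.0423]
ee_rot: [[-0.178, 0.984, 0.001], [0.984, 0.178, -0.001], [-0.002, 0.0, -1.0]]
contact_force: [-3.1, -0.3, 5.3]
opening: 0.686
grasp_force: 29.9
```

Request:
servo_tool:
  rows:
    - [0,0,0,0,4]
    - [0,0,-0.5,0,4]
    - [0,0,-1,0,4]
    - [0,0,-1,0,4]
    - [0,0,-0.5,0,4]

```text
time_s: 14.3
ee_pos: [0.6819, -0.2985, 0.0717]
ee_rot: [[-0.179, 0.984, 0.001], [0.984, 0.179, -0.0], [-0.001, 0.001, -1.0]]
contact_force: [-0.5, 0.6, -4.7]
opening: 0.689
grasp_force: 29.9
```

Run:
```python
from h import *
go(.6798,-.2996,.041,10.8);snap('side','s7.png')
```

```text
t 14.3 p [ 0.6819 -0.2985  0.0717] az 10.3 j [ 0.69  0.67 -0.48  1.34  0.32  1.2   0.37] open 59.9 F [-0.5  0.6 -4.7] g 29.9
delta [-0.07 -0.23  3.07] turn -0.494043396839146 tilt [ 0.001 -0.    -1.   ]
```

View pics/s7.png

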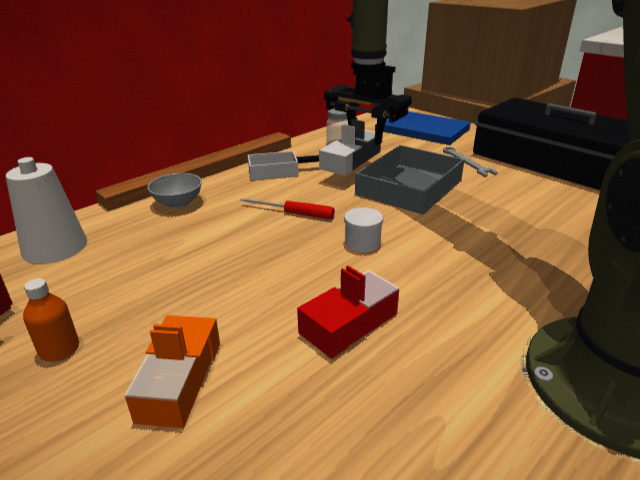

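Request:
servo_tool:
  rows:
    - [0,0,-1,0,4]
    - [0,0,-2.5,0,4]
    - [0,0,-3,0,4]
    - [0,0,-2,0,4]
    - [0,0,-0.5,0,4]

```text
time_s: 14.98
ee_pos: [0.6822, -0.2986, 0.1626]
ee_rot: [[-0.179, 0.984, 0.003], [0.984, 0.179, -0.001], [-0.002, 0.002, -1.0]]
contact_force: [-0.7, 0.4, -4.4]
opening: 0.685
grasp_force: 29.9
```

Run:
```python
from h import *
go(.537,-.348,.12,10.3)
st=ctrl.state();R=np.array(st['ee_rot']);print('M tool',(R.T@np.array(st['wrist_torque'])).round(3),(R.T@np.array(st['contact_force'])).round(2))
T=snap('side','s8.png')
h=cv2.cvtColor(T['image'],cv2.COLOR_RGB2HSV)
# project: level/tilted flap-corner predictions
Rr=cv2.Rodrigues(np.array(T['rvec'],float))[0]
u=np.array([.17,-.985,0]);v=np.array([.985,.17,0]);p=np.array(st['ee_pos'])
for th in(0,15,30,45):
    t=np.radians(th);out=[]
    for x,z in((-.102,.048),(-.102,0),(.006,.09)):
        X,Z=x-.043,z-.038
        Y=X*np.cos(t)+(-Z)*np.sin(t); W=X*np.sin(t)+Z*np.cos(t)
        q=p+[0,0,-.004]+u*Y+np.array([0,0,W])
        c=Rr@q+np.array(T['tvec']).ravel();k=T['K']@c;out.append((k[:2]/k[2]).round(0).astype(int).tolist())
    print(th,out)
g=cv2.cvtColor(T['image'],cv2.COLOR_RGB2GRAY)
m=((h[...,1]<40)&(g>120)).astype(np.uint8);m[:,:320]=0;m[:90]=0;m[230:]=0;m[:,410:]=0
n,l,s,c=cv2.connectedComponentsWithStats(m)
print([a.tolist() for a in s[1:] if a[4]>60])
```

```text
t 14.97 p [ 0.6822 -0.2986  0.1626] az 10.3 j [ 0.7   0.61 -0.5   1.25  0.29  1.35  0.39] open 59.6 F [-0.7  0.4 -4.4] g 29.9
delta [ -2.26 -15.18   4.23] turn 0.003878147043366198 tilt [ 0.003 -0.001 -1.   ]
M tool [-0.128 -0.245  0.027] [ 0.5  -0.6   4.37]
0 [[329, 110], [329, 132], [358, 78]]
15 [[330, 127], [333, 147], [354, 85]]
30 [[333, 142], [339, 157], [352, 92]]
45 [[338, 153], [346, 162], [351, 100]]
[[384, 90, 20, 16, 258], [366, 92, 11, 9, 72], [320, 101, 36, 14, 280], [345, 208, 38, 19, 551]]
```

Request:
servo_tool:
  rows:
    - [0,-1.5,0,0,4]
    - [0,-3.5,0,0,4]
    - [0.3,-4.5,0,0,4]
    - [0,-4,0,0,4]
    - [0,-1.6,0,0,4]

```text
time_s: 15.65
ee_pos: [0.5288, -0.3237, 0.1591]
ee_rot: [[-0.176, 0.984, -0.004], [0.984, 0.176, 0.0], [0.001, -0.003, -1.0]]
contact_force: [0.2, 0.0, -4.0]
opening: 0.686
grasp_force: 29.9
```

Request:
servo_tool:
  rows:
    - [0,0,0,0,4]
    - [0,0,2,0,4]
    - [0,0,2,0,4]
    - [0,0,0,0,4]
    - [0,0,0,0,4]

```text
time_s: 16.27
ee_pos: [0.5327, -0.3221, 0.1201]
ee_rot: [[-0.18, 0.984, -0.0], [0.984, 0.18, 0.001], [0.001, -0.0, -1.0]]
contact_force: [0.4, -0.2, -3.0]
opening: 0.69
grasp_force: 29.9
```

```bash
cat >> h.py <<'E'
TC=np.array([.523,-.266,0]);U=np.array([.17,-.985,0]);V=np.array([.985,.17,0])
def tf():
    st=ctrl.state();R=np.array(st['ee_rot']);p=np.array(st['ee_pos'])-TC
    print('t',round(st['time_s'],2),'u',(p@U*1e3).round(1),'v',(p@V*1e3).round(1),'z',(p[2]*1e3).round(1),'F tool',(R.T@np.array(st['contact_force'])).round(1),'M',(R.T@np.array(st['wrist_torque'])).round(3),'open',round(87*st['opening'],1))
E
python3 - <<'E'
from h import *
tf();go(.5325,-.3212,.086,10.0)
T=snap('top','t9.png');W=snap('wrist','w9.png')
st=ctrl.state();R=np.array(st['ee_rot']);p=np.array(st['ee_pos'])
g=cv2.cvtColor(W['image'],cv2.COLOR_RGB2GRAY)
for r in range(0,270,15):print(r,' '.join('%3d'%x for x in g[r,200:480:10]))
E
```

```text
t 16.27 u 56.9 v 0.0 z 120.1 F tool [-0.3  0.4  3. ] M [-0.16  -0.224 -0.015] open 60.0
t 16.27 p [ 0.5327 -0.3221  0.1201] az 10.3 j [ 0.92  0.39 -0.52  1.65  0.21  1.16  0.53] open 60.0 F [ 0.4 -0.2 -3. ] g 29.9
delta [ 0.09 -0.    3.41] turn 0.34440311827398773 tilt [-0.     0.001 -1.   ]
0  56  56  57 231 233 231 230 234 234 234 234 234 235 234 234 235 234 234 234 234 232 234  56  55  56  56  49 138
15  53  55  57 232 233 232 233 235 235 235 235 235 235 235 235 236 235 235 235 234 233 235  56  56  57  49  52 128
30  51  55 141 233 235 234 234 235 235 235 236 236 236 237 236 236 236 236 236 235 235 235 146 142  59  52  53 189
45  52  53  91 164 167 235 236 236 236 236 237 237 237 237 237 237 237 237 237 236 236 199 146 143  55  53  54 194
60  54  53  90 165 168 166 170 222 236 237 237 237 238 237 238 238 237 238 237 237 237 177 147 146  58  56  75 199
75  54  56  94 160 169 168 170 175 169 173 238 237 238 237 238 237 238 238 237 237 237 156 149 147  60  59 112 204
90  54  56  94 133 169 168 170 175 169 173 180 182 182 179 238 238 238 238 238 238 238 153 151 145  61  61 143 202
105
[... 572 characters left out ...]
 203
180  79  59  58  79  78  64  40  62  62  61  63  62  62  63  63  63  64  64  43  67  97  97  98  62  64  92 199 192
195  80  60  59  78  78  64  41  62  62  62  64  63  62  62  64  63  65  56  44  66  95  95  96  62  64  97 205 184
210  81  61  59  81  79  71  42  52  53  53  55  55  54  54  55  55  56  55  44 101  78  80  80  63  64  90 195 183
225 102  62  60  79  80 184 188 189  59  49  48  48  47  48  48  48  49 193 189 192  78  80  80  62  65 179 183 189
240 117  63  62  81  81 124 189 159  51  52  50  51  51  50  51  51  51  51 189 196  79  81  80  62  65 197 177 205
255 184  60  60 129 128 130 190  60  61  69  70  70  70  68  68  70  70  68 189 193 129 130  80  61  61 183 195 198
```

Request:
servo_tool:
  rows:
    - [0,0,1,0,4]
    - [0,0,2,0,4]
    - [0,0,0.4,0,4]
    - [0.8,0,0,0,4]
    - [0.5,0,0,0,4]

```text
time_s: 17.0
ee_pos: [0.5293, -0.3146, 0.0878]
ee_rot: [[-0.177, 0.984, 0.001], [0.984, 0.177, -0.008], [-0.008, -0.001, -1.0]]
contact_force: [-1.6, -10.3, -1.7]
opening: 0.686
grasp_force: 30.0
```

Request:
servo_tool:
  rows:
    - [0.4,0,-0.5,0,4]
    - [0.4,0,-0.5,0,4]
    - [0.4,0,-0.7,0,4]
    - [0.4,0,-0.8,0,4]
    - [0,0,0,0,4]

```text
time_s: 17.62
ee_pos: [0.5265, -0.2996, 0.1143]
ee_rot: [[-0.177, 0.984, 0.002], [0.984, 0.177, -0.01], [-0.01, -0.0, -1.0]]
contact_force: [-2.0, -9.8, 0.2]
opening: 0.685
grasp_force: 30.0
```

Run:
```python
from h import *
tf()
W=snap('wrist','w10.png')
g=cv2.cvtColor(W['image'],cv2.COLOR_RGB2GRAY)
for r in range(0,270,15):print(r,' '.join('%3d'%x for x in g[r,200:480:20]))
```

```text
t 17.62 u 33.7 v -2.2 z 114.3 F tool [-9.3 -3.7 -0.1] M [ 0.915 -2.157 -0.269] open 59.6
0 215 205 220 237 239 242 239 240 241 239 206 185 207 213
15 218 212 218 237 239 243 240 240 241 240 199 205 206 215
30 100 100 157 237 239 243 241 240 241 240 150 152 151 152
45  57  58  57 238 239 243 241 241 242 241  68  66  66  61
60  59 104 105 169 240 244 242 241 242 241 164 163 146  63
75  60 101 104 171 173 180 242 241 243 242 163 163 115  65
90  62 102 104 171 175 181 179 241 243 242 167 167  88  67
105  62 103 103 172 152 157 161 165 168 242 167 166  80  70
120  64 104 104 174 106 105 109 109 113 181 170 167  69  72
135  65  95 104 175 105 104 108 109 108 182 168 167  71  71
150  71  66 105  95 100  93  83  85  85  54 172 110  70 116
165  94  64 104  73  74  78  76  77  77  52 109 108  70 107
180  89  65  86  72  75  78  77  77  76  50 108 106  70 108
195  90  66  88  74  76  66  64  64  76  52 107 106  68 104
210  92  66  88  77  66  68  67  68  67  53  88  89  69 199
225 108  68  89 212  79  81  80  79  80 208  89  88  69 215
240 123  68  90 212 214 214 214 214 214 208  90  88  70 219
255 195  69 100 213 213 215 215 214 214 209 141  88  69 205
```

Request:
servo_tool:
  rows:
    - [0.4,0,-0.5,0,4]
    - [0.5,0,-0.6,0,4]
    - [0.5,0,-0.6,0,4]
    - [0.5,0,-0.6,0,4]
    - [0.6,0,-0.6,0,4]

```text
time_s: 18.3
ee_pos: [0.5219, -0.2748, 0.1432]
ee_rot: [[-0.176, 0.984, 0.001], [0.984, 0.176, -0.009], [-0.009, -0.0, -1.0]]
contact_force: [-2.7, -8.2, 2.2]
opening: 0.685
grasp_force: 30.0
```

Request:
servo_tool:
  rows:
    - [0.6,0,-0.6,0,4]
    - [0.6,0,-0.6,0,4]
    - [0.6,0,-0.6,0,4]
    - [0.6,0,-0.6,0,4]
    - [0.5,0,-0.4,0,4]

```text
time_s: 18.92
ee_pos: [0.5169, -0.245, 0.1714]
ee_rot: [[-0.177, 0.984, 0.001], [0.984, 0.177, -0.008], [-0.008, -0.0, -1.0]]
contact_force: [-2.0, -6.5, 3.1]
opening: 0.689
grasp_force: 30.0
```

Run:
```python
from h import *
tf()
W=snap('wrist','w11.png');T=snap('side','s11.png')
a=W['image'];b=cv2.resize(T['image'][60:230,300:500],None,fx=1.9,fy=1.9)
o=np.zeros((480,800,3),np.uint8);o[:300,:400]=cv2.resize(a[:,:],(400,300));o[:323,405:785]=b
cv2.imwrite('pics/c11.png',cv2.convertScaleAbs(o[:330,:,::-1],alpha=1.2))
```

```text
t 18.93 u -21.8 v -2.5 z 171.4 F tool [-6.1 -3.1 -3. ] M [ 1.233 -1.687 -0.222] open 60.0
```

View pics/c11.png

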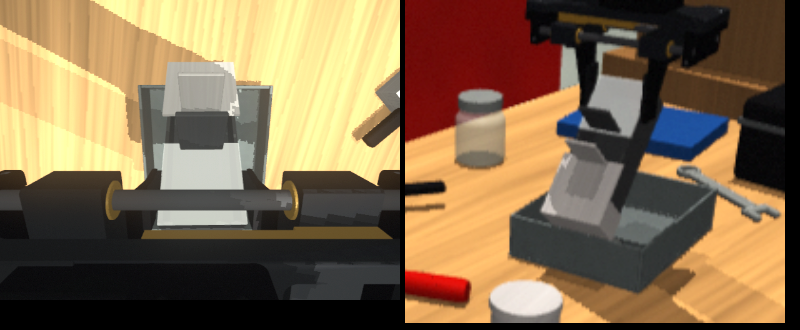

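Tilted about 40° nose-down with the nose inside the tray's -u wall. Now I back off so the cover opens fully and the ball runs out.

Request:
servo_tool:
  rows:
    - [-0.5,0,0,0,4]
    - [-0.7,0,0,0,4]
    - [-0.8,0,0,0,4]
    - [-1,0,0,0,4]
    - [-1,0,0,0,4]

```text
time_s: 19.65
ee_pos: [0.5246, -0.2804, 0.1681]
ee_rot: [[-0.179, 0.984, -0.001], [0.984, 0.179, 0.001], [0.001, -0.0, -1.0]]
contact_force: [-0.9, -0.1, -3.3]
opening: 0.685
grasp_force: 29.9
```

Request:
servo_tool:
  rows:
    - [0,0,0,0,4]
    - [0,0,0,0,4]
    - [0,0,0,0,4]
    - [0,0,0,0,4]
    - [0,0,0,0,4]

```text
time_s: 20.27
ee_pos: [0.5246, -0.28, 0.1686]
ee_rot: [[-0.179, 0.984, 0.0], [0.984, 0.179, -0.0], [-0.0, 0.0, -1.0]]
contact_force: [-1.0, 0.3, -3.6]
opening: 0.685
grasp_force: 29.9
```

Request:
servo_tool:
  rows:
    - [0,0.4,0,0,4]
    - [0,-0.8,0,0,4]
    - [0,0.8,0,0,4]
    - [0,-0.4,0,0,4]
    - [0,0,0,0,4]

```text
time_s: 20.9
ee_pos: [0.5242, -0.2803, 0.1685]
ee_rot: [[-0.179, 0.984, -0.0], [0.984, 0.179, -0.0], [-0.0, -0.001, -1.0]]
contact_force: [-0.9, -0.4, -3.6]
opening: 0.688
grasp_force: 29.9
```

Request:
servo_tool:
  rows:
    - [0,0,-1,0,4]
    - [0,0,-3,0,4]
    - [0,0,-3,0,4]
    - [0,0,-1,0,4]
    - [0,0,0,0,4]

```text
time_s: 21.52
ee_pos: [0.5248, -0.2803, 0.2491]
ee_rot: [[-0.179, 0.984, 0.001], [0.984, 0.179, -0.001], [-0.001, 0.001, -1.0]]
contact_force: [-0.1, 0.5, -3.3]
opening: 0.688
grasp_force: 29.9
```

Run:
```python
from h import *
import pickle
tf()
def find(n,z=.012):
    T=snap(n,n+'12.png');Rr=cv2.Rodrigues(np.array(T['rvec'],float))[0]
    g=cv2.cvtColor(T['image'],cv2.COLOR_RGB2GRAY)
    poly=np.array([TC+U*a+V*b+[0,0,.004] for a,b in((-.096,-.076),(.096,-.076),(.096,.076),(-.096,.076))])
    q=cv2.projectPoints(poly,T['rvec'],T['tvec'],T['K'],None)[0].reshape(-1,2)
    m=cv2.fillPoly(np.zeros_like(g),[q.astype(np.int32)],1)
    d=cv2.absdiff(g,cv2.medianBlur(g,21))*m
    _,b=cv2.threshold(d,18,1,0)
    k,l,s,c=cv2.connectedComponentsWithStats(b)
    print(n,q.round().tolist())
    for i in range(1,k):
        if 4<s[i,4]<900:
            x=onz(T,c[i],z)-TC;print(s[i].tolist(),'u',(x@U).round(3),'v',(x@V).round(3),int(g[l==i].mean()))
for n in('side','top','wrist'):find(n)
```

```text
t 21.52 u 14.4 v -0.6 z 249.1 F tool [ 0.5 -0.1  3.3] M [-0.078 -0.052 -0.031] open 59.8
side [[420.0, 212.0], [458.0, 179.0], [398.0, 164.0], [355.0, 193.0]]
[395, 164, 10, 5, 23] u 0.069 v 0.059 91
[383, 168, 13, 11, 73] u 0.013 v 0.055 83
[426, 173, 16, 12, 102] u 0.052 v -0.036 82
[407, 179, 9, 3, 13] u 0.013 v 0.001 46
[401, 180, 5, 1, 5] u 0.004 v 0.015 87
[355, 191, 6, 4, 12] u -0.105 v 0.065 48
top [[425.0, 255.0], [512.0, 242.0], [500.0, 173.0], [414.0, 186.0]]
[457, 173, 40, 7, 68] u 0.042 v 0.076 38
[500, 176, 2, 4, 6] u 0.092 v 0.065 74
[437, 181, 5, 1, 5] u -0.042 v 0.077 37
[495, 180, 12, 34, 107] u 0.088 v 0.023 38
[419, 182, 17, 4, 26] u -0.068 v 0.076 45
[413, 184, 17, 71, 269] u -0.094 v 0.01 40
[422, 186, 8, 23, 106] u -0.078 v 0.047 92
[457, 188, 5, 4, 12] u -0.001 v 0.053 50
[468, 189, 22, 13, 94] u 0.036 v 0.038 37
[430, 193, 22, 22, 202] u -0.051 v 0.032 93
[489, 207, 2, 5, 7] u 0.056 v 0.002 44
[489, 214, 3, 5, 9] u 0.055 v -0.013 95
[483, 216, 10, 7, 27] u 0.047 v -0.022 37
[499, 219, 8, 17, 58] u 0.08 v -0.039 25
[469, 220, 4, 6, 14] u 0.011 v -0.023 79
[474
[... 591 characters left out ...]
136] u -0.07 v 0.052 164
[388, 125, 9, 11, 43] u -0.07 v 0.07 147
[254, 126, 1, 15, 15] u -0.067 v -0.075 63
[255, 145, 1, 21, 21] u -0.045 v -0.075 66
[366, 167, 18, 19, 96] u -0.024 v 0.055 105
[260, 168, 10, 11, 59] u -0.025 v -0.067 130
[269, 179, 11, 3, 20] u -0.019 v -0.055 51
[258, 202, 16, 62, 282] u 0.03 v -0.07 117
[378, 204, 15, 13, 127] u 0.014 v 0.066 132
[367, 219, 17, 23, 111] u 0.033 v 0.058 110
[389, 220, 2, 9, 12] u 0.028 v 0.071 133
[278, 228, 20, 12, 74] u 0.041 v -0.042 112
[348, 228, 19, 12, 75] u 0.04 v 0.036 114
[389, 231, 2, 6, 7] u 0.039 v 0.072 133
[384, 256, 1, 6, 6] u 0.069 v 0.068 187
[385, 264, 1, 8, 8] u 0.08 v 0.069 186
[386, 273, 3, 6, 11] u 0.089 v 0.073 73
```

Request:
servo_tool:
  rows:
    - [-0.5,1.5,0,0,4]
    - [-1,3.5,0,0,4]
    - [-1.2,4.5,0,0,4]
    - [-1.2,4,0,0,4]
    - [-0.5,1.2,0,-1.2,4]

```text
time_s: 22.3
ee_pos: [0.6799, -0.2959, 0.2456]
ee_rot: [[-0.202, 0.979, -0.001], [0.979, 0.202, 0.003], [0.003, -0.0, -1.0]]
contact_force: [-0.7, -0.3, -4.9]
opening: 0.688
grasp_force: 30.0
```

Request:
servo_tool:
  rows:
    - [0,0,2,0,4]
    - [0,0,3,0,4]
    - [0,0,1.4,0,4]
    - [0,0,0,0,4]
    - [0,0,0,0,4]

```text
time_s: 22.92
ee_pos: [0.6774, -0.2974, 0.1858]
ee_rot: [[-0.199, 0.98, 0.002], [0.98, 0.199, -0.001], [-0.001, 0.002, -1.0]]
contact_force: [0.6, 0.5, -2.9]
opening: 0.687
grasp_force: 30.0
```

Run:
```python
from h import *
tf();go(.6774,-.2987,.1823,11.5)
A=cv2.imread('pics/w6.png',0);W=snap('wrist','w13.png');B=cv2.imread('pics/w13.png',0)
# align B to A inside tray by phase/ECC translation
a=A[15:280,15:255].astype(np.float32);b=B[15:280,15:255].astype(np.float32)
print(cv2.phaseCorrelate(a,b))
for r in range(20,280,8):print(r,' '.join('%3d'%x for x in B[r,40:280:8]))
```

```text
t 22.93 u 57.2 v 146.8 z 185.8 F tool [0.4 0.7 2.9] M [-0.083 -0.107 -0.01 ] open 59.8
t 22.93 p [ 0.6774 -0.2974  0.1858] az 11.5 j [ 0.72  0.59 -0.54  1.24  0.29  1.38  0.41] open 59.8 F [ 0.6  0.5 -2.9] g 30.0
delta [-0.12 -0.03  0.35] turn -0.020761705793518104 tilt [ 0.002 -0.001 -1.   ]
((0.1136674284438044, -0.20881187123552536), 0.5585341415876224)
20  58  64  72  78  74  84  87  90  92  97  98  99 100 153 158 159 156 154 157 157 157 150 143 135 170 212 220 223 228 218
28  56  56  56  56  56  57  58  59  59  59  58  58  58  58  58  58  66  65  65  65  66  66  67  65 125  62 222 224 227 221
36  58  57  57  61  60  57  57  58  57  58  58  59  58  58  59  59  58  59  66  67  65  65  64  65  79  65 194 223 223 226
44  58  58  59  88 100 101  98 100 101 101 100  99 101  98 104 103  87 102  99  88 149 142 144 146 128  65  66 224 221 226
52  58  57  60  58  97  99  99 100 102 101 101 101 101 103 103 104 104 103 105 105 104 105 147 164 164  67  67 224 219 223
60  58  60  60  59  98  98  99 100 100  99 102 101 104 103 104 103 104 105 103 105 106 106 108 108 107  64  65 224 216 221
68 
[... 2640 characters left out ...]
 159 158 159 157 157 139 139 140 140 140 140 142 142 143 144  99  69 202 191 185
244 216 211 158  72  73  71  69 157 158 156 156 157 157 158 157 158 157 148 140 140 141 142 142 143 145 110  72 191 189 185
252 214 210 162  73  72  71  70 102 104 105 104 105 104 105 105 105 106 105 106 106 107 137 123  90 147 130  72 189 189 185
260 213 212 215  70  73  69  76  74  74  72  73  73  73  74  73  74  74  75  75  74  75  76  75  73  75  72  72 154 190 184
268 213 212 215  73  73  74  75  73  72  73  72  73  73  72  72  74  73  74  73  74  75  74  75  75  75  76  70 199 189 185
276 212 212 215 217 198  93  40  38  37  38  36  35  37  37  36  37  38  38  40  39 156 111 132 124  96  49  42  46 190 185
```

The ball is in the tray, at wrist pixel about (138,116). Now I lower the scoop so the nose levels it on the table.

Request:
servo_tool:
  rows:
    - [0,0,1,0,4]
    - [0,0,2.2,0,4]
    - [0,0,1.6,0,4]
    - [-0.2,0,0.7,0,4]
    - [-0.2,0,0.7,0,4]

```text
time_s: 23.6
ee_pos: [0.6773, -0.3041, 0.124]
ee_rot: [[-0.198, 0.98, -0.0], [0.98, 0.198, -0.004], [-0.004, -0.001, -1.0]]
contact_force: [-3.9, -4.8, 7.5]
opening: 0.688
grasp_force: 30.0
```

Request:
servo_tool:
  rows:
    - [-0.3,0,0.7,0,4]
    - [-0.3,0,0.7,0,4]
    - [-0.3,0,0.7,0,4]
    - [-0.3,0,0.7,0,4]
    - [-0.2,0,0.7,0,4]

```text
time_s: 24.22
ee_pos: [0.6821, -0.32, 0.0909]
ee_rot: [[-0.196, 0.981, 0.006], [0.981, 0.196, -0.007], [-0.008, 0.004, -1.0]]
contact_force: [0.4, -0.7, 4.1]
opening: 0.686
grasp_force: 30.0
```

Request:
servo_tool:
  rows:
    - [-0.2,0,0.7,0,4]
    - [-0.2,0,0.7,0,4]
    - [0,0,0.7,0,4]
    - [0,0,0.7,0,4]
    - [0,0,0.4,0,4]

```text
time_s: 24.85
ee_pos: [0.6811, -0.3178, 0.0543]
ee_rot: [[-0.2, 0.98, -0.001], [0.98, 0.2, 0.001], [0.001, -0.001, -1.0]]
contact_force: [0.5, -2.9, 1.2]
opening: 0.688
grasp_force: 30.0
```

Run:
```python
from h import *
tf();go(.6774,-.2987,.043,11.5)
W=snap('wrist','w14.png');B=cv2.imread('pics/w14.png',0)
for r in range(0,270,18):print(r,' '.join('%3d'%x for x in B[r,200:480:20]))
```

```text
t 24.85 u 77.9 v 146.9 z 54.3 F tool [-3.  -0.1 -1.2] M [-0.101 -0.301  0.002] open 59.9
t 24.85 p [ 0.6811 -0.3178  0.0543] az 11.5 j [ 0.72  0.71 -0.5   1.33  0.34  1.19  0.4 ] open 59.9 F [ 0.5 -2.9  1.2] g 30.0
delta [1.95 0.02 1.14] turn 0.039075134878913786 tilt [-0.001  0.001 -1.   ]
0  52 210 232 231 234 237 236 236 234 235 232 210 196 183
18  72 211 234 233 235 238 237 237 236 237 234 209 196 200
36  99 211 234 233 236 239 239 238 238 238 237 205 194 206
54  62 140 235 236 238 239 239 239 239 239 238 204 192 206
72  55 135 168 168 174 240 239 240 240 240 240 203 186 208
90  55 135 166 170 176 182 182 240 240 240 239 203 188 206
108  57 135 165 173 178 184 183 185 226 240 240 200 202 205
126  58 137 152 172 168 171 173 172 175 170 240 198 202 206
144  58 137 143 173 109  95  95  97 100 180 183 191 208 199
162  57 137 137  54  68  71  70  72  74  53 203 190 205 198
180  57 137 132  60  67  67  66  68  70  48 134 132 140 143
198  57 121 132  68  64  67  65  67  67  46 131 127 138 140
216  57 124 112  69  66  65  64  65  66  46 106 103 133 115
234  57 125 115 197 197 196 196 196 196 192 105 113 114 114
252  57 122 116 197  51  49  49  50  49 192 108 111 115 119
```

Request:
servo_tool:
  rows:
    - [0,0,0.4,0,4]
    - [0,0,0.4,0,4]
    - [0,0,0.3,0,4]
    - [0,0,0.1,0,4]
    - [0,0,0,0,4]

```text
time_s: 25.52
ee_pos: [0.6817, -0.3198, 0.0448]
ee_rot: [[-0.199, 0.98, 0.001], [0.98, 0.199, -0.002], [-0.002, 0.001, -1.0]]
contact_force: [-0.6, -4.6, 6.1]
opening: 0.686
grasp_force: 30.0
```

Run:
```python
from h import *
tf()
```

```text
t 25.52 u 80.0 v 147.2 z 44.8 F tool [-4.4 -1.5 -6. ] M [ 0.287 -0.699 -0.045] open 59.7
```

Request:
servo_tool:
  rows:
    - [0,0,0,0,6.3]
    - [0,0,0,0,6.8]
    - [0,0,0,0,7.4]
    - [0,0,0,0,8]
    - [0,0,0,0,8]

```text
time_s: 26.15
ee_pos: [0.6814, -0.3185, 0.0434]
ee_rot: [[-0.2, 0.98, -0.0], [0.98, 0.2, 0.0], [0.0, -0.0, -1.0]]
contact_force: [-0.2, -0.6, 1.4]
opening: 0.908
grasp_force: 0.0
```

Request:
servo_tool:
  rows:
    - [0,0,-1,0,8]
    - [0,0,-3,0,8]
    - [0,0,-4,0,8]
    - [0,0,-4,0,8]
    - [0,0,-2,0,8]

```text
time_s: 26.78
ee_pos: [0.6826, -0.319, 0.1874]
ee_rot: [[-0.199, 0.98, 0.004], [0.98, 0.199, -0.002], [-0.003, 0.004, -1.0]]
contact_force: [-0.3, 0.0, 0.0]
opening: 0.917
grasp_force: 0.0
```

Request:
servo_tool:
  rows:
    - [0,0,0,0,8]
    - [0,0,0,0,8]
    - [0,0,0,0,8]
    - [0,0,0,0,8]
    - [0,0,0,0,8]

```text
time_s: 27.4
ee_pos: [0.6813, -0.3187, 0.1829]
ee_rot: [[-0.2, 0.98, -0.001], [0.98, 0.2, 0.0], [0.001, -0.001, -1.0]]
contact_force: [-0.3, -0.6, -0.3]
opening: 0.921
grasp_force: 0.0
```

Run:
```python
from h import *
tf()
W=snap('wrist','w15.png');B=cv2.imread('pics/w15.png',0)
for r in range(20,270,12):print(r,' '.join('%3d'%x for x in B[r,250:410:8]))
# ball: local anomaly in tray
b=B[95:150,100:180]
for r in range(84,150,5):print(r,' '.join('%3d'%x for x in B[r,90:190:5]))
```

```text
t 27.4 u 78.8 v 146.9 z 182.9 F tool [-0.5 -0.4  0.3] M [-0.138  0.009 -0.003] open 80.1
20 144 204 191 196 203 196 191 193 190 191 194 183 201 200 198 198 191 203 197 188
32  90 207 195 194 202 193 198 193 193 192 198 183 203 198 200 195 191 207 195 188
44  82 202 203 198 200 187 201 194 195 195 197 195 203 194 202 194 201 204 193 184
56  65 196 205 201 236 236 236 236 236 236 236 236 237 236 235 206 205 200 193 180
68  69 127 197 204 236 236 237 237 236 237 237 237 237 237 236 202 208 198 192 189
80  64 136 131 139 175 222 237 237 237 237 237 237 237 237 237 197 206 197 190 198
92  64 144 133 138 174 173 177 177 179 234 237 237 237 237 237 198 202 197 184 203
104  57 140 135 135 174 171 176 175 179 180 177 185 237 237 237 208 200 194 183 203
116  58 134 138 145 172 171 175 176 179 179 177 184 180 179 237 206 200 192 191 203
128  58 131 135 141 171 169 173 174 177 177 177 181 179 177 174 201 197 187 200 200
140  60 132 140 134 169 168 171 171 175 175 174 179 176 174 236 200 195 181 138 138
152  59 132 146 130 136  49  68  68  61  62  70  67  71  58 138 136 129 129 138 136
164  58 13
[... 1217 characters left out ...]
  91  92  94  94  92  93  91
114 121 134 138 138 137 137 138  90  90  91  92  93  92  92  93  94  93  93  92  92
119 120 120 121 137 138 137 137 137 138  91  93  93  92  93  94  93  92  93  92  92
124 120 120 122 122 120 119 136 136 136 138 138  92  91  93  92  92  93  92  92  92
129 122 122 122 124 122 121 121 121 132 137 138 139 139  99  91  94  94  91  92  93
134 120 122 122 122 122 123 122 122 124 123 123 140 137 139 138 141  93  92  91  94
139 120 121 122 122 122 122 123 123 123 124 124 123 122 138 139 142 143 142  93  93
144 122 122 122 122 123 121 121 121 124 124 122 124 123 123 125 141 140 140 140 115
149 122 122 121 121 122 122 121 122 123 123 123 123 125 124 124 122 124 139 142 141
```

```bash
python3 -c "
from rig import ctrl
print(ctrl.close_job())"
```

```text
the job is handed in; nothing more can be done
None
```

The job is handed in: my last camera readings showed the ball in the tray and the empty scoop upright and released on the table beside it, but the hand-in returned no verdict. The moves cannot tilt the tool, so instead of easing the fins apart I set the scoop down by the tray, regripped its sides and tipped it nose-down against the tray wall.

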